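# Set the slicer's thickness lever to the third click and start it

### The job

Set the tissue slicer's thickness lever to its third click, then start the machine: with the fingertips or the outside of the fingers push the lever gently away from its home end, one click at a time, letting it rest a moment in each notch, and stop in the third notch without running past it. Then, with the lever left in the third notch, press the round start button beside the slot fully down and let it come back up. Only push: never pinch or clamp the lever, and leave the things standing around the machine where they are.

Things in the scene. Friction and masses are not known exactly. Their poses are not given: they have to be found in the camera images.
- slicer: white bench-top tissue slicer, fixed, 200 (x) by 360 (y) mm. Origin on the bench below its middle; x points away from its front, y along the lever slot from the home end to the start button, z up. Flat deck 75 mm above the bench, y = -170 to 190 mm; at y = 105 to 185 mm stand a 32 mm high black bath and a column with blade arm, 100 mm above the deck.
- lever_handle (a point): centre of the lever's handle: an upright black tab 32 mm wide (slicer x), 12 mm thick (slicer y, the way it slides) and 45 mm tall, from 85 to 130 mm above the bench, on a thin stem in the slot of an aluminium plate (slot at slicer x = -30 mm). At home it lies at slicer y = -105 mm. Black tick lines beside the slot mark the six notches, home included.
- thickness_arm (a joint): lever travel along slicer +y, m: 0 at the home end stop (a notch; starts within 3 mm of it), five more notches 15 mm apart: 0.015, 0.030, 0.045 (third click), 0.060, 0.075. The push needed rises to 5 to 6 N some 4 mm out of a notch, then eases to about 1 N at the crest half-way; just beyond, the lever snaps ahead off the finger and rests within 1 mm of the next notch.
- start_top (a point): centre of the top face of the start button: round, 28 mm across, in a black housing on the deck, 155 mm in slicer +y from the lever's home and in line with the slot (slicer x = -30 mm).
- start (a joint): travel of the start button, in m: 0 up, 0.006 fully down (about 5 N); springs back up.
- bottle: loose amber bottle with white cap, 56 mm diameter, 110 mm tall, standing on the bench in front of or to the right of the slicer; to be left alone. Origin at its underside.
- beaker: loose white plastic beaker, 66 mm across, 85 mm tall, standing on the bench in front of or to the right of the slicer; to be left alone. Origin at its underside.
- carton: loose small cardboard carton 45 x 65 x 40 mm (tall), on the bench in front of or to the right of the slicer; to be left alone. Origin at its underside.

How it is judged:
By the outcome, as a careful person would: the job done as asked, in the order asked, and still so for the second after the job is handed in, with the robot touching nothing.
It also fails if it takes over 72 s, if anything falls off the work surface, if the arm or the gripper's body presses on something with over 40 N, if the wrist force passes 120 N, or if a joint passes its speed limit or range.

### The arm

A 6-joint arm with a two-finger parallel gripper is mounted at the origin on the work surface. World frame = base frame: x ahead of the robot, y to its left, z up, the work surface at z = 0. Lengths are in mm, angles in rad, forces in N, time in s.
With the tool pointing down it reaches from about 275 to 750 mm from the base axis. Payload 10.2 kg.
Tool frame: the origin (TCP) lies at the very end of the fingers, on their centre line; the grasp point (between the pads) lies 19 mm behind it; z points along the fingers, x is the direction in which the jaws open and shut, and the axes are right-handed (so a half turn about z gives the same grasp; the last joint's range is limited). The gripper opens to 85 mm and grips with 20 to 120 N. Pads are 22 mm wide; open, the fingers measure 114 mm over their backs; the gripper's body (76 mm by 85 mm) begins 54 mm behind the grasp point. The pads swing forward as they close: fully open they stand 13 mm farther back than shut.
Start: joints at [-1.411, 0.313, 1.498, -0, 1.331, -0.223], TCP at [196.085, -487.013, 231.294] pointing down, gripper open.
Joint ranges: [-2.94, 2.94], [-0.97, 2.17], [0.19, 2.56], [-1.23, 4.37], [0.02, 3.11], [-2.88, 2.88]. Speed limits (rad/s): [2.39, 2.39, 3.01, 3.14, 3.14, 3.14].

### API

Orientations are given as a unit quaternion [w, x, y, z].
In Python, from rig import ctrl, cams gives the robot as it stands.
- The arm moves only by the tool play_rows, never from a script. Its argument "steps" is a list of rows, each a list of 2 entries, a list of its own where there are three numbers: the shift along the tool's x, y, z normalised to -1 to 1, where 1 is 0.75 m, then the turn, a rotation vector about the tool's x, y, z normalised to -1 to 1, where 1 is 45 degrees. A call has 1 to 20 rows; each row shifts and turns the commanded pose from where the row before left it, along the tool's axes as they then stand; what a row does not reach is not made up. A row lasts 1/10 s, in which the tool goes at most 50 mm and 8.59 degrees, less where a joint would pass 70% of its speed; a pose out of reach is approached as far as the arm can. A call with a number of a shift or a turn outside -1 to 1 is refused whole. A call with a gripper value outside its range is refused whole. "grip" is the closure, from 0 (fully open) to 1 (shut), set as the call begins (left out, the last holds). The fingers move at their own pace and stop on an object; "squeeze" is the grip in N (left out, the last holds). Time passes only in rows, so rows that do not move let the fingers close. It gives the time, the measured TCP pose, the force and the opening at its end, in the units of the state.
- ctrl.sense(): the state, without advancing time (a new reading comes with each control period).
- cams.capture(name): name is "scene" or "top"; returns the picture (384x512x3 uint8, red, green, blue); there is no depth.
- cams.camera_info(name): a dict with "fx", "fy", "cx", "cy" (pixels), "xyz" and "attitude" of the camera in the world. Camera axes: x right, y up, looking along -z (the intrinsics and any distortion apply to the point x, -y, -z); pixel columns grow to the right and rows downward; lengths in mm; the calibration is good to about 2 mm. A picture is of the moment at which its call begins. camera_info takes no time and is no camera call.
- ctrl.finish_job(): hands the job in, once; it reports no verdict.
Trained networks look in the newest picture that a camera, given by its name, has taken for a name from the list of things; names that differ only in an ending like _2 or _b are one class to them, and where a whole thing is asked for, a point or a joint stands for the part that bears it (a point fixed in the world has none). Each returns a list of dicts, best first, with "p" (0 to 1); they miss things now and then, are a little off and sometimes report something else, mostly with a low value. They report only what shows in the picture. A call takes as long as a camera call.
- cams.search_frame(camera, thing): "rect" ([centre column, centre row, width, height] in pixels, round what is visible of it).
- cams.tip_of(camera, thing): "pixel" ([column, row] in pixels: a listed point, or the origin of a listed thing).
The state is a dict: "time_s": time; "joints": joint angles; "dq": joint speeds; "tau": joint torques, N m; "eef_pos": TCP position; "ee_rot": TCP orientation; "force": force on the tool from outside, world axes, zero at the start; "wrist_torque": the same for the moment, N m; "grip_width": opening from 0.0 (shut) to 1.0 (fully open).
Only numpy, scipy, OpenCV 4.12 (cv2) and the standard library are available. Lean on these libraries where they do the work, as an engineer would, in place of code of your own. Each camera call takes 0.05 s, during which the arm holds its last target.

## Working session

There is one attempt and no reset: what is moved stays moved. The work goes in short steps, Python scripts to look and compute and a tool call to move; the robot and the scene stay as the last step left them, time stands still between calls to the robot, and variables do not carry over. Pictures are saved under pics/ and viewed, and the job is handed in when it is done.

Besides the shell and the picture viewer there is one more tool, called after "Request:" as name([rows], argument=value, ...), one row to a line, values as JSON. play_rows: Moves the arm, as the interface text tells. Its arguments: {"type":"object","properties":{"steps":{"type":"array"},"grip":{"type":"number"},"squeeze":{"type":"number"}},"required":["steps"]}

```bash
ls; mkdir -p pics; python3 - <<'E'
from rig import ctrl,cams
import cv2
s=ctrl.sense();print({k:s[k] for k in ['time_s','joints','eef_pos','ee_rot','force','grip_width']})
for n in ['scene','top']:
    im=cams.capture(n);cv2.imwrite(f'pics/{n}0.png',cv2.cvtColor(im,cv2.COLOR_RGB2BGR))
    print(n,cams.camera_info(n))
    for t in ['lever_handle','start_top','slicer']: print(t,cams.tip_of(n,t)[:2])
    for t in ['bottle','beaker','carton']: print(t,cams.tip_of(n,t)[:2])
E
```

```text
pics
{'time_s': 0.0, 'joints': array([-1.41139453e+00,  3.13479405e-01,  1.49846614e+00, -2.14952613e-05,
        1.33104093e+00, -2.23417618e-01]), 'eef_pos': array([ 196.03680597, -486.7260273 ,  230.7091077 ]), 'ee_rot': array([-5.01168616e-04,  8.28716286e-01, -5.59668502e-01, -4.84382147e-04]), 'force': array([-0.82730502,  0.7950719 , -0.09971847]), 'grip_width': 0.999695466010867}
scene {'fx': 482.1427942998856, 'fy': 482.1427942998856, 'cx': 249.51001221757318, 'cy': 190.01356819814492, 'xyz': array([1067.7799606 , -135.99010241,  828.52694271]), 'attitude': array([0.6923745 , 0.23810961, 0.2141961 , 0.64656121])}
lever_handle [{'pixel': [267.3, 201.7], 'p': 0.6}]
start_top [{'pixel': [344.1, 186.6], 'p': 0.71}]
slicer [{'pixel': [316.4, 162.7], 'p': 0.73}, {'pixel': [322.0, 232.5], 'p': 0.7}]
bottle [{'pixel': [321.6, 160.5], 'p': 0.61}]
beaker [{'pixel': [245.9, 183.5], 'p': 0.86}]
carton [{'pixel': [184.3, 249.6], 'p': 0.88}, {'pixel': [316.2, 163.2], 'p': 0.64}]
top {'fx': 428.1503066000195, 'fy': 428.1503066000195, 'cx': 255.21521929088024, 'cy': 190.48321758325383, 'xyz': array([417.12947717, -74.74483664, 947.16111436]), 'attitude': array([-0.69599503, -0.06053341,  0.04724535,  0.71392892])}
lever_handle [{'pixel': [255.4, 192.8], 'p': 0.68}, {'pixel': [188.3, 280.9], 'p': 0.23}]
start_top [{'pixel': [176.9, 203.0], 'p': 0.7}]
slicer [{'pixel': [206.2, 191.2], 'p': 0.66}]
bottle [{'pixel': [189.6, 280.1], 'p': 0.77}]
beaker [{'pixel': [271.1, 257.1], 'p': 0.8}]
carton [{'pixel': [325.0, 178.2], 'p': 0.83}]
```

View pics/scene0.png

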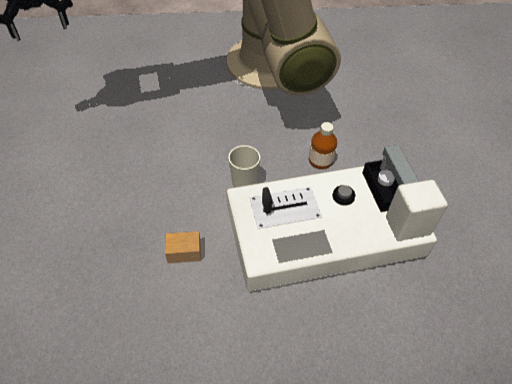

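View pics/top0.png

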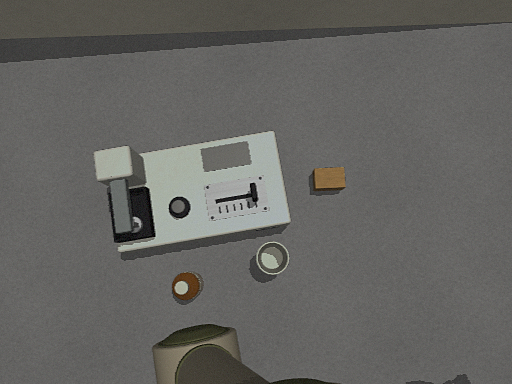

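```bash
cat > h.py <<'E'
import numpy as np
from scipy.spatial.transform import Rotation as R
from rig import ctrl,cams
def cam(n):
    c=cams.camera_info(n);q=c['attitude'];return c,R.from_quat([q[1],q[2],q[3],q[0]]),np.array(c['xyz'])
def atz(n,px,z):
    c,r,p=cam(n);d=r.apply([(px[0]-c['cx'])/c['fx'],-(px[1]-c['cy'])/c['fy'],-1.]);return p+d*(z-p[2])/d[2]
def proj(n,P):
    c,r,p=cam(n);v=r.inv().apply(np.asarray(P,float)-p);return np.array([c['cx']-c['fx']*v[...,0]/v[...,2],c['cy']+c['fy']*v[...,1]/v[...,2]]).T
def tri(a,b):
    A=[];B=[]
    M=np.zeros((3,3));bb=np.zeros(3)
    for n,px in (('scene',a),('top',b)):
        o=atz(n,px,0);p=cam(n)[2];d=(o-p)/np.linalg.norm(o-p);Q=np.eye(3)-np.outer(d,d);M+=Q;bb+=Q@p
    return np.linalg.solve(M,bb)
E
python3 - <<'E'
from h import *
np.set_printoptions(precision=1,suppress=True)
print('lever',tri([267.3,201.7],[255.4,192.8]),atz('scene',[267.3,201.7],107.5),atz('top',[255.4,192.8],107.5))
print('start',tri([344.1,186.6],[176.9,203]))
for z in (90,100): print(atz('scene',[344.1,186.6],z),atz('top',[176.9,203],z))
print('slicer',atz('top',[206.2,191.2],0))
for n,p in (('bottle',[189.6,280.1]),('beaker',[271.1,257.1]),('carton',[325,178.2])): print(n,atz('top',p,0))
s=ctrl.sense();q=s['ee_rot'];print(R.from_quat([q[1],q[2],q[3],q[0]]).as_matrix())
E
```

```text
lever [543.1 -58.5 100.1] [548.6 -57.3 107.5] [541.8 -60.7 107.5]
start [524.8  92.7 110.5]
[509.5  97.1  90. ] [527.8  99.   90. ]
[517.   93.9 100. ] [526.5  96.9 100. ]
slicer [564.4  51.3   0. ]
bottle [369.7  88.8   0. ]
beaker [414.9 -89.8   0. ]
carton [ 586.6 -215.7    0. ]
[[ 0.4 -0.9  0. ]
 [-0.9 -0.4 -0. ]
 [ 0.   0.  -1. ]]
```

The scene camera shows the lever at about (267,200), the button at (344,192), the beaker at (245,165) and the bottle at (323,145), both in front of the slicer. The carton is off its right end. The top view agrees: lever (254,192), button (179,207). Next I'll fit the slicer pose from its corners.

```bash
python3 - <<'E'
import cv2
for n,(a,b,c,d) in {'top':(190,125,300,235),'scene':(220,150,380,290)}.items():
    im=cv2.imread(f'pics/{n}0.png')[b:d,a:c]; k=5 if n=='top' else 4
    cv2.imwrite(f'pics/{n}0z.png',cv2.resize(im,None,fx=k,fy=k,interpolation=cv2.INTER_CUBIC))
E
python3 - <<'E'
from h import *
from scipy.optimize import least_squares
np.set_printoptions(precision=1,suppress=True)
# deck corners: back right, front right in both
L=[([100,-170,75],'top',[274,131.5]),([-100,-170,75],'top',[289,221]),
   ([-100,-170,75],'scene',[229,189]),([-30,50,95],'scene',[344.1,186.6]),([-30,50,95],'top',[176.9,203]),
   ([-30,-105,107.5],'scene',[267.3,201.7]),([-30,-105,107.5],'top',[255.4,192.8])]
def w(v,P):
    c,s=np.cos(v[2]),np.sin(v[2]);return np.array([v[0]+c*P[0]-s*P[1],v[1]+s*P[0]+c*P[1],P[2]])
f=lambda v:np.concatenate([proj(n,w(v,P))-px for P,n,px in L])
r=least_squares(f,[564,51,0.1],x_scale=[1,1,.01],loss='soft_l1');v=r.x;print(v[:2],np.degrees(v[2]),f(v).reshape(-1,2))
for P in ([-30,-105,107.5],[-30,50,95],[-30,-60,107]): print(P,w(v,P))
E
```

```text
[560.8  51.8] 7.960425518676923 [[ 0.1 -3.4]
 [ 1.6  0.7]
 [-2.3 -1.6]
 [ 1.9  4.5]
 [ 0.4  1.5]
 [ 0.3 -1.3]
 [-2.2 -1.9]]
[-30, -105, 107.5] [545.7 -56.4 107.5]
[-30, 50, 95] [524.2  97.1  95. ]
[-30, -60, 107] [539.4 -11.8 107. ]
```

View pics/top0z.png

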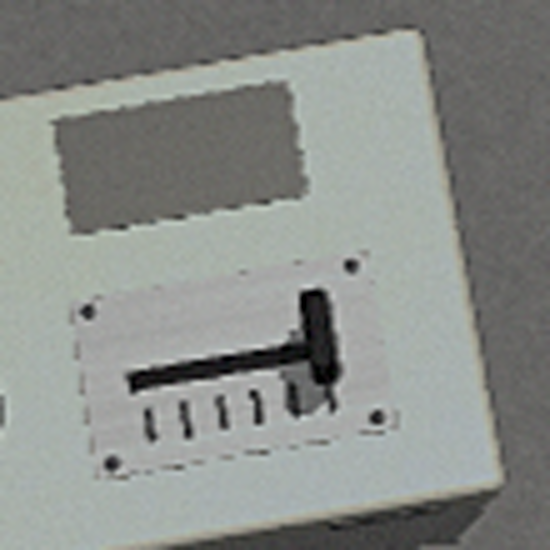

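View pics/scene0z.png

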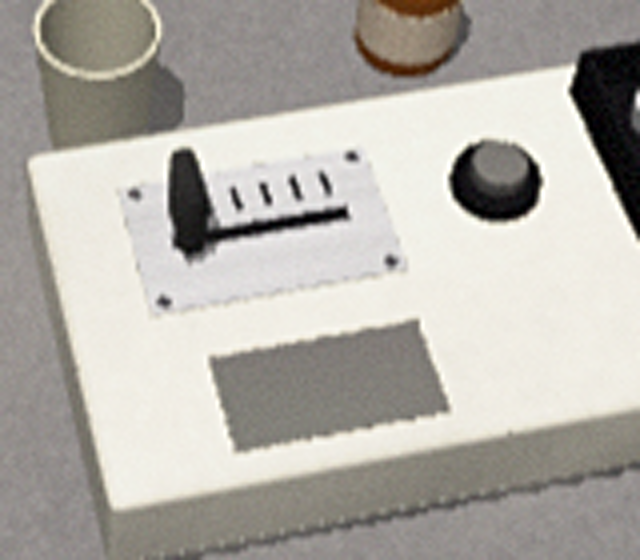

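```bash
python3 - <<'E'
import cv2
im=cv2.imread('pics/top0.png')[185:230,150:210]
cv2.imwrite('pics/top0b.png',cv2.resize(im,None,fx=10,fy=10,interpolation=cv2.INTER_CUBIC))
E
```

```text
(no output)
```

View pics/top0b.png

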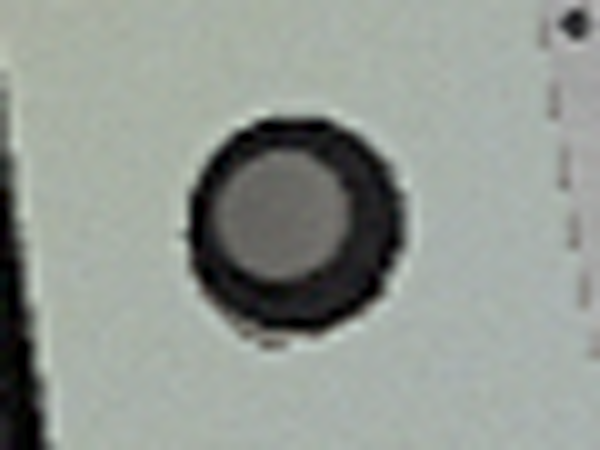

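```bash
python3 - <<'E'
from h import *
from scipy.optimize import least_squares
np.set_printoptions(precision=1,suppress=True)
B=tri([345,191.3],[178.2,206.7]);print('start tri',B)
L=[([100,-170,75],'top',[273.7,131.3]),([-100,-170,75],'top',[290,222.2]),
   ([-100,-170,75],'scene',[228,189.5]),([100,-170,75],'scene',[248,277]),([-30,50,None],'scene',[345,191.3]),([-30,50,None],'top',[178.2,206.7]),
   ([-30,-105,130],'scene',[266.2,188.5]),([-30,-105,107.5],'top',[254,192.4])]
def w(v,P):
    c,s=np.cos(v[2]),np.sin(v[2]);return np.array([v[0]+c*P[0]-s*P[1],v[1]+s*P[0]+c*P[1],v[3] if P[2] is None else P[2]])
f=lambda v:np.concatenate([proj(n,w(v,P))-px for P,n,px in L])
r=least_squares(f,[564,51,0.1,95],x_scale=[1,1,.01,1],loss='soft_l1');v=r.x;print(v,np.degrees(v[2]),f(v).reshape(-1,2))
np.save('v.npy',v)
for P in ([-30,-105,107.5],[-30,-135,107.5],[-30,50,None],[-30,-60,107]): print(P,w(v,P))
E
```

```text
start tri [520.3  96.7  89.2]
[557.4  51.6   0.1  89.2] 8.387085253604205 [[ 0.  -2.2]
 [ 1.   0.5]
 [-1.7 -2.9]
 [ 0.1 -1.1]
 [-0.1  0. ]
 [-0.1 -0.1]
 [ 1.7  3.4]
 [-0.7 -0.2]]
[-30, -105, 107.5] [543.  -56.7 107.5]
[-30, -135, 107.5] [547.4 -86.3 107.5]
[-30, 50, None] [520.4  96.7  89.2]
[-30, -60, 107] [536.5 -12.1 107. ]
```

Request:
play_rows([
  [[0,0,0],[0,0,0.151]],
  [[0,0,0],[0,0,0.151]],
  [[-0.0319,-0.0387,0],[0,0,0]],
  [[-0.0319,-0.0387,0],[0,0,0]],
  [[-0.0319,-0.0387,0],[0,0,0]],
  [[-0.0319,-0.0387,0],[0,0,0]],
  [[-0.0319,-0.0387,0],[0,0,0]],
  [[-0.0319,-0.0387,0],[0,0,0]],
  [[-0.0319,-0.0387,0],[0,0,0]],
  [[-0.0319,-0.0387,0],[0,0,0]],
  [[-0.0319,-0.0387,0],[0,0,0]],
  [[-0.0319,-0.0387,0],[0,0,0]],
  [[-0.0319,-0.0387,0],[0,0,0]],
  [[-0.0319,-0.0387,0],[0,0,0]],
  [[-0.0319,-0.0387,0],[0,0,0]],
  [[-0.0319,-0.0387,0],[0,0,0]],
  [[0,0,0],[0,0,0]],
  [[0,0,0],[0,0,0]],
  [[0,0,0],[0,0,0]],
], grip=1, squeeze=40)

```text
time_s: 2.6
eef_pos: [549.1, -97.3, 231.3]
ee_rot: [0.0, 0.756, -0.654, -0.0]
force: [-0.2, -0.3, 1.1]
grip_width: 0.001
```

```bash
cat >> h.py <<'E'
def st():
    np.set_printoptions(precision=2,suppress=True)
    v=np.load('v.npy');c,s=np.cos(v[2]),np.sin(v[2]);S=ctrl.sense();p=S['eef_pos'];q=S['ee_rot'];d=p[:2]-v[:2]
    M=R.from_quat([q[1],q[2],q[3],q[0]]).as_matrix();F=S['force']
    print('t',S['time_s'],'slicer xyz',np.array([c*d[0]+s*d[1],-s*d[0]+c*d[1],p[2]]),'F sl',np.array([c*F[0]+s*F[1],-s*F[0]+c*F[1],F[2]]),'toolx ang',np.degrees(np.arctan2(M[1,0],M[0,0])),'tz',M[:,2],'grip',S['grip_width'])
E
python3 -c "from h import *;st()"
```

```text
t 2.6 slicer xyz [ -29.94 -146.1   231.3 ] F sl [-0.27 -0.26  1.05] toolx ang -81.70030627474935 tz [-0. -0. -1.] grip 0.0013276571076088631
```

Request:
play_rows([
  [[0,0,0.028],[0,0,0]],
  [[0,0,0.028],[0,0,0]],
  [[0,0,0.028],[0,0,0]],
  [[0,0,0.028],[0,0,0]],
  [[0,0,0.028],[0,0,0]],
  [[0,0,0.028],[0,0,0]],
  [[0,0,0],[0,0,0]],
  [[0,0,0],[0,0,0]],
])

```text
time_s: 3.4
eef_pos: [549.5, -97.4, 106.1]
ee_rot: [-0.0, 0.756, -0.654, 0.0]
force: [0.5, -0.2, -0.0]
grip_width: -0.001
```

```bash
python3 - <<'E'
from h import *;import cv2
st()
im=cams.capture('scene')[130:270,200:400];cv2.imwrite('pics/s1.png',cv2.resize(cv2.cvtColor(im,cv2.COLOR_RGB2BGR),None,fx=4,fy=4,interpolation=cv2.INTER_CUBIC))
im=cams.capture('top')[120:270,160:320];cv2.imwrite('pics/t1.png',cv2.resize(cv2.cvtColor(im,cv2.COLOR_RGB2BGR),None,fx=4,fy=4,interpolation=cv2.INTER_CUBIC))
E
```

```text
t 3.4 slicer xyz [ -29.56 -146.26  106.06] F sl [ 0.49 -0.29 -0.03] toolx ang -81.7206068971431 tz [ 0. -0. -1.] grip -0.0006365201065314818
```

View pics/s1.png

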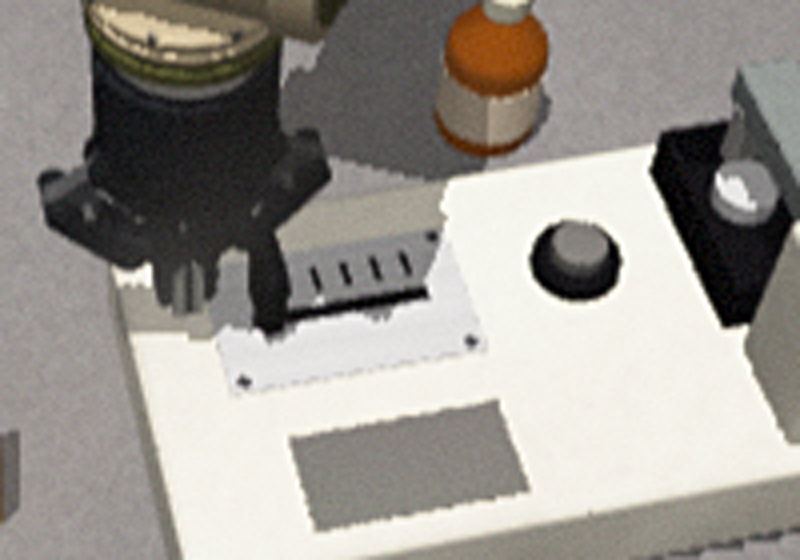

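View pics/t1.png

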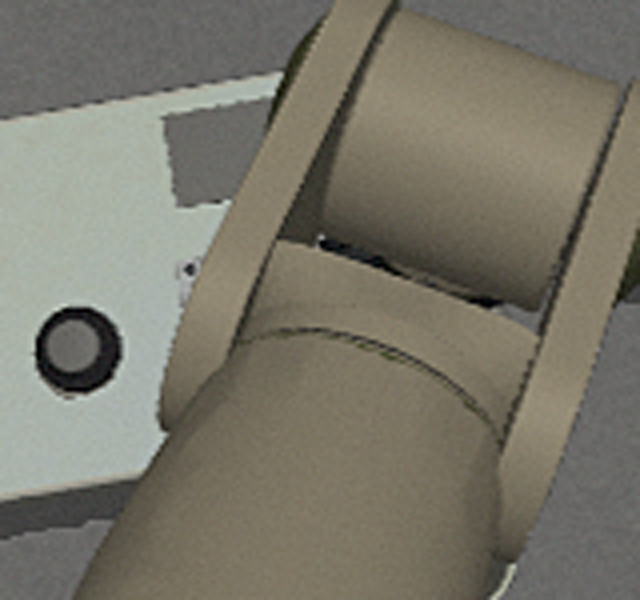

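Request:
play_rows([
  [[0,0,-0.0147],[0,0,0]],
  [[-0.004,0,0],[0,0,0]],
  [[-0.004,0,0],[0,0,0]],
  [[-0.004,0,0],[0,0,0]],
  [[-0.0027,0,0],[0,0,0]],
  [[0,0,0],[0,0,0]],
])

```text
time_s: 4.1
eef_pos: [547.8, -85.3, 116.2]
ee_rot: [0.0, 0.757, -0.654, -0.0]
force: [0.1, -0.2, -0.3]
grip_width: -0.002
```

Request:
play_rows([
  [[-0.002,0,0],[0,0,0]],
  [[-0.002,0,0],[0,0,0]],
  [[0,0,0],[0,0,0]],
])

```text
time_s: 4.4
eef_pos: [547.5, -82.6, 116.3]
ee_rot: [0.0, 0.757, -0.654, -0.0]
force: [-1.1, 0.1, -0.5]
grip_width: -0.001
```

```bash
python3 - <<'E'
from h import *;import cv2
st()
im=cams.capture('scene')[130:270,200:400];cv2.imwrite('pics/s2.png',cv2.resize(cv2.cvtColor(im,cv2.COLOR_RGB2BGR),None,fx=4,fy=4,interpolation=cv2.INTER_CUBIC))
E
```

```text
t 4.4 slicer xyz [ -29.38 -131.33  116.3 ] F sl [-1.08  0.26 -0.54] toolx ang -81.64830018970885 tz [-0.  0. -1.] grip -0.0009655865675047161
```

View pics/s2.png

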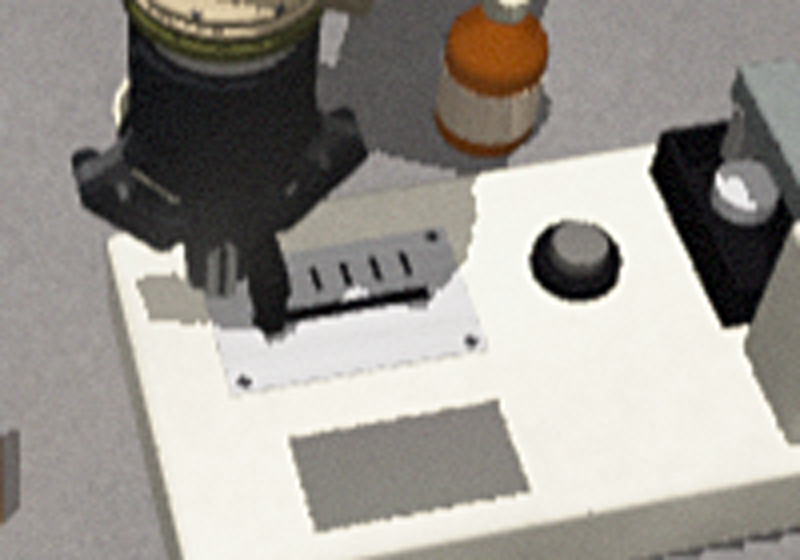

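Request:
play_rows([
  [[-0.002,0,0],[0,0,0]],
  [[-0.002,0,0],[0,0,0]],
  [[0,0,0],[0,0,0]],
])

```text
time_s: 4.75
eef_pos: [547.0, -79.6, 116.3]
ee_rot: [-0.0, 0.757, -0.654, -0.0]
force: [-0.4, -0.0, 0.1]
grip_width: 0.001
```

Request:
play_rows([
  [[-0.002,0,0],[0,0,0]],
  [[0,0,0],[0,0,0]],
])

```text
time_s: 4.95
eef_pos: [546.8, -78.2, 116.3]
ee_rot: [0.0, 0.757, -0.654, -0.0]
force: [-0.5, 0.3, 0.4]
grip_width: 0.003
```

Request:
play_rows([
  [[-0.002,0,0],[0,0,0]],
  [[0,0,0],[0,0,0]],
])

```text
time_s: 5.15
eef_pos: [546.7, -76.9, 116.3]
ee_rot: [0.0, 0.757, -0.654, 0.0]
force: [-0.3, 0.0, 0.5]
grip_width: 0.003
```

Request:
play_rows([
  [[-0.002,0,0],[0,0,0]],
  [[0,0,0],[0,0,0]],
])

```text
time_s: 5.35
eef_pos: [546.5, -75.6, 116.4]
ee_rot: [0.0, 0.757, -0.654, 0.0]
force: [-0.7, -3.6, -1.0]
grip_width: 0.001
```

Request:
play_rows([
  [[-0.002,0,0],[0,0,0]],
  [[0,0,0],[0,0,0]],
])

```text
time_s: 5.55
eef_pos: [546.3, -74.2, 116.4]
ee_rot: [0.0, 0.757, -0.654, 0.0]
force: [0.9, -5.3, -0.8]
grip_width: -0.003
```

Request:
play_rows([
  [[-0.002,0,0],[0,0,0]],
  [[0,0,0],[0,0,0]],
])

```text
time_s: 5.75
eef_pos: [546.1, -72.7, 116.4]
ee_rot: [0.0, 0.757, -0.654, 0.0]
force: [0.7, -5.3, -0.7]
grip_width: -0.001
```

Request:
play_rows([
  [[-0.002,0,0],[0,0,0]],
  [[0,0,0],[0,0,0]],
])

```text
time_s: 5.95
eef_pos: [545.8, -70.8, 116.3]
ee_rot: [-0.0, 0.757, -0.654, -0.0]
force: [0.3, -3.0, 0.5]
grip_width: -0.003
```

Request:
play_rows([
  [[-0.0013,0,0],[0,0,0]],
  [[0,0,0],[0,0,0]],
])

```text
time_s: 6.15
eef_pos: [545.5, -69.4, 116.3]
ee_rot: [-0.0, 0.757, -0.654, -0.0]
force: [0.1, 1.0, 0.1]
grip_width: -0.0
```

Request:
play_rows([
  [[0,0,0],[0,0,0]],
  [[0,0,0],[0,0,0]],
  [[0,0,0],[0,0,0]],
  [[0,0,0],[0,0,0]],
  [[0,0,0],[0,0,0]],
])

```text
time_s: 6.65
eef_pos: [545.6, -69.9, 116.3]
ee_rot: [-0.0, 0.757, -0.654, -0.0]
force: [0.7, -0.8, 0.2]
grip_width: -0.001
```

```bash
python3 - <<'E'
from h import *;import cv2
st()
im=cams.capture('scene')[130:270,200:400];cv2.imwrite('pics/s3.png',cv2.resize(cv2.cvtColor(im,cv2.COLOR_RGB2BGR),None,fx=4,fy=4,interpolation=cv2.INTER_CUBIC))
E
```

```text
t 6.65 slicer xyz [ -29.36 -118.46  116.33] F sl [ 0.57 -0.92  0.16] toolx ang -81.65663334995247 tz [ 0.  0. -1.] grip -0.0007681499925880819
```

View pics/s3.png

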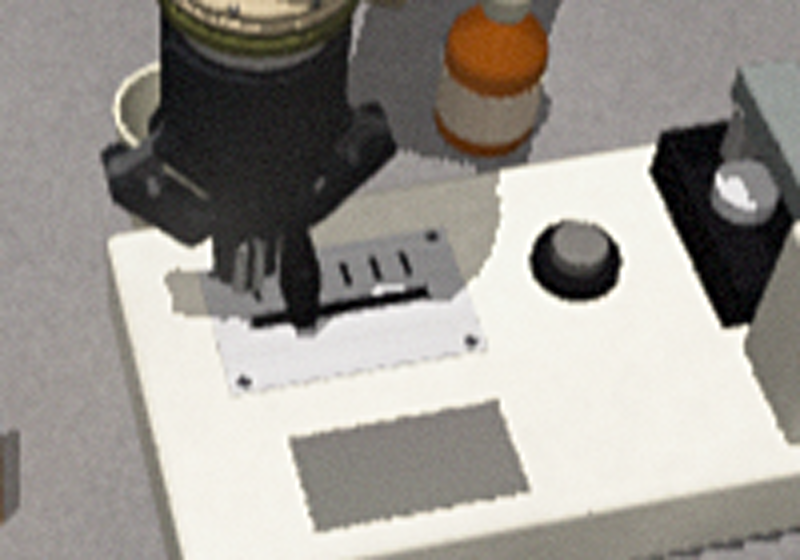

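Request:
play_rows([
  [[-0.002,0,0],[0,0,0]],
  [[-0.002,0,0],[0,0,0]],
  [[-0.002,0,0],[0,0,0]],
  [[-0.002,0,0],[0,0,0]],
  [[-0.002,0,0],[0,0,0]],
  [[-0.002,0,0],[0,0,0]],
  [[-0.002,0,0],[0,0,0]],
  [[-0.0013,0,0],[0,0,0]],
  [[0,0,0],[0,0,0]],
])

```text
time_s: 7.6
eef_pos: [544.1, -59.1, 116.4]
ee_rot: [0.0, 0.757, -0.654, 0.0]
force: [0.6, -4.9, -1.3]
grip_width: -0.005
```

Request:
play_rows([
  [[-0.002,0,0],[0,0,0]],
  [[0,0,0],[0,0,0]],
])

```text
time_s: 7.8
eef_pos: [543.8, -57.5, 116.4]
ee_rot: [0.0, 0.757, -0.654, 0.0]
force: [0.3, -4.8, -0.6]
grip_width: -0.0
```

Request:
play_rows([
  [[-0.0013,0,0],[0,0,0]],
  [[0,0,0],[0,0,0]],
])

```text
time_s: 8.0
eef_pos: [543.6, -56.2, 116.3]
ee_rot: [0.0, 0.757, -0.654, 0.0]
force: [0.3, -3.0, -0.8]
grip_width: 0.001
```

Request:
play_rows([
  [[-0.0013,0,0],[0,0,0]],
  [[0,0,0],[0,0,0]],
])

```text
time_s: 8.2
eef_pos: [543.3, -54.6, 116.3]
ee_rot: [-0.0, 0.757, -0.654, -0.0]
force: [-0.4, 0.0, -0.6]
grip_width: 0.001
```

Request:
play_rows([
  [[0,0,0],[0,0,0]],
  [[0,0,0],[0,0,0]],
  [[0,0,0],[0,0,0]],
  [[0,0,0],[0,0,0]],
  [[0,0,0],[0,0,0]],
])

```text
time_s: 8.7
eef_pos: [543.4, -55.1, 116.3]
ee_rot: [0.0, 0.757, -0.654, -0.0]
force: [0.8, 0.3, -0.2]
grip_width: -0.003
```

```bash
python3 - <<'E'
from h import *;import cv2
st()
im=cams.capture('scene')[130:270,200:400];cv2.imwrite('pics/s4.png',cv2.resize(cv2.cvtColor(im,cv2.COLOR_RGB2BGR),None,fx=4,fy=4,interpolation=cv2.INTER_CUBIC))
E
```

```text
t 8.7 slicer xyz [ -29.37 -103.55  116.29] F sl [ 0.87  0.16 -0.25] toolx ang -81.65673346018835 tz [-0.  0. -1.] grip -0.0027228144176733287
```

View pics/s4.png

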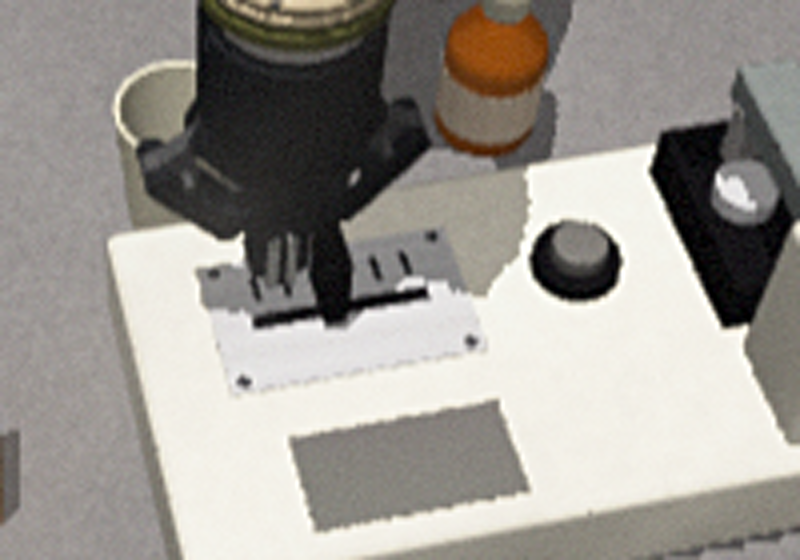

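The lever base has moved along the slot from about x=305 to x=335, so it is in the second notch. Now the third.

Request:
play_rows([
  [[-0.002,0,0],[0,0,0]],
  [[-0.002,0,0],[0,0,0]],
  [[-0.002,0,0],[0,0,0]],
  [[-0.002,0,0],[0,0,0]],
  [[-0.002,0,0],[0,0,0]],
  [[-0.002,0,0],[0,0,0]],
  [[-0.002,0,0],[0,0,0]],
  [[-0.0013,0,0],[0,0,0]],
  [[0,0,0],[0,0,0]],
])

```text
time_s: 9.65
eef_pos: [541.9, -44.3, 116.4]
ee_rot: [0.0, 0.757, -0.654, 0.0]
force: [0.4, -4.4, -1.3]
grip_width: -0.001
```

Request:
play_rows([
  [[-0.002,0,0],[0,0,0]],
  [[0,0,0],[0,0,0]],
])

```text
time_s: 9.85
eef_pos: [541.7, -42.8, 116.4]
ee_rot: [0.0, 0.757, -0.654, 0.0]
force: [0.5, -4.6, -0.2]
grip_width: 0.003
```

Request:
play_rows([
  [[-0.0013,0,0],[0,0,0]],
  [[0,0,0],[0,0,0]],
])

```text
time_s: 10.05
eef_pos: [541.5, -41.5, 116.3]
ee_rot: [0.0, 0.757, -0.654, 0.0]
force: [0.7, -3.0, 0.3]
grip_width: 0.002
```

Request:
play_rows([
  [[-0.0013,0,0],[0,0,0]],
  [[0,0,0],[0,0,0]],
])

```text
time_s: 10.25
eef_pos: [541.2, -39.9, 116.3]
ee_rot: [-0.0, 0.757, -0.654, -0.0]
force: [0.1, -0.9, -0.4]
grip_width: -0.0
```

Request:
play_rows([
  [[0,0,0],[0,0,0]],
  [[0,0,0],[0,0,0]],
  [[0,0,0],[0,0,0]],
  [[0,0,0],[0,0,0]],
  [[0,0,0],[0,0,0]],
])

```text
time_s: 10.75
eef_pos: [541.3, -40.4, 116.3]
ee_rot: [-0.0, 0.757, -0.654, -0.0]
force: [-0.7, -0.4, -0.9]
grip_width: 0.002
```

```bash
python3 - <<'E'
from h import *;import cv2
st()
im=cams.capture('scene')[130:270,200:400];cv2.imwrite('pics/s5.png',cv2.resize(cv2.cvtColor(im,cv2.COLOR_RGB2BGR),None,fx=4,fy=4,interpolation=cv2.INTER_CUBIC))
E
```

```text
t 10.75 slicer xyz [-29.35 -88.62 116.31] F sl [-0.78 -0.32 -0.89] toolx ang -81.65422977444157 tz [-0.  0. -1.] grip 0.0019615768778659995
```

View pics/s5.png

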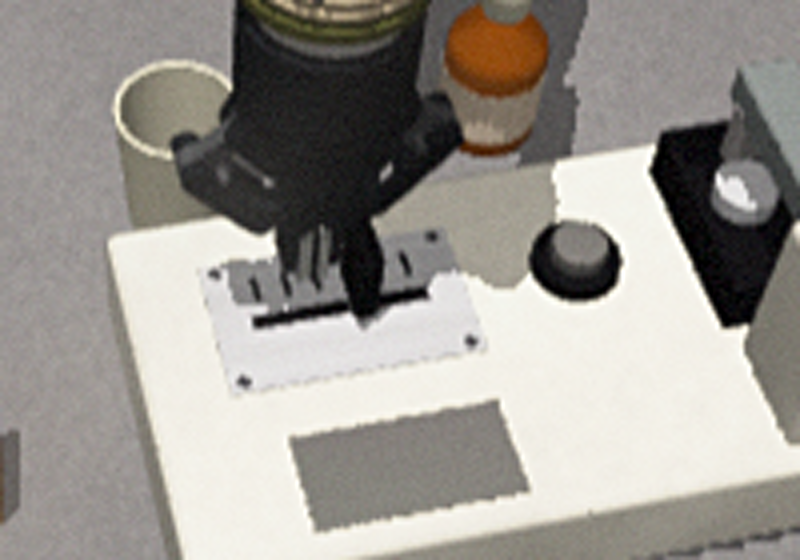

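Request:
play_rows([
  [[0.004,0,0],[0,0,0]],
  [[0.004,0,0],[0,0,0]],
  [[0,0,-0.028],[0,0,0]],
  [[0,0,-0.028],[0,0,0]],
  [[0,0,-0.028],[0,0,0]],
  [[0,0,-0.028],[0,0,0]],
  [[0,0,0],[0,0,0]],
])

```text
time_s: 11.5
eef_pos: [543.3, -46.9, 202.9]
ee_rot: [-0.001, 0.757, -0.654, 0.002]
force: [-0.1, 0.2, 0.4]
grip_width: -0.001
```

```bash
python3 - <<'E'
from h import *;import cv2
st();print(ctrl.sense()['joints'])
im=cams.capture('scene')[130:270,200:400];cv2.imwrite('pics/s6.png',cv2.resize(cv2.cvtColor(im,cv2.COLOR_RGB2BGR),None,fx=4,fy=4,interpolation=cv2.INTER_CUBIC))
print(cams.tip_of('scene','lever_handle'),cams.tip_of('scene','start_top'))
v=np.load('v.npy');c,s=np.cos(v[2]),np.sin(v[2])
for y in (-75,-60,-45): print(y,proj('scene',np.array([v[0]-30*c-s*y,v[1]-30*s+c*y,107.5])))
E
```

```text
t 11.5 slicer xyz [-28.34 -95.35 202.92] F sl [-0.07  0.22  0.44] toolx ang -81.66631380936627 tz [ 0. -0. -1.] grip -0.0009468381418670012
[-0.3   0.38  1.48  0.    1.28  1.12]
[{'pixel': [290.4, 197.7], 'p': 0.57}] [{'pixel': [344.9, 190.0], 'p': 0.51}, {'pixel': [318.6, 160.7], 'p': 0.29}]
-75 [282.98 196.54]
-60 [290.74 195.2 ]
-45 [298.46 193.86]
```

View pics/s6.png

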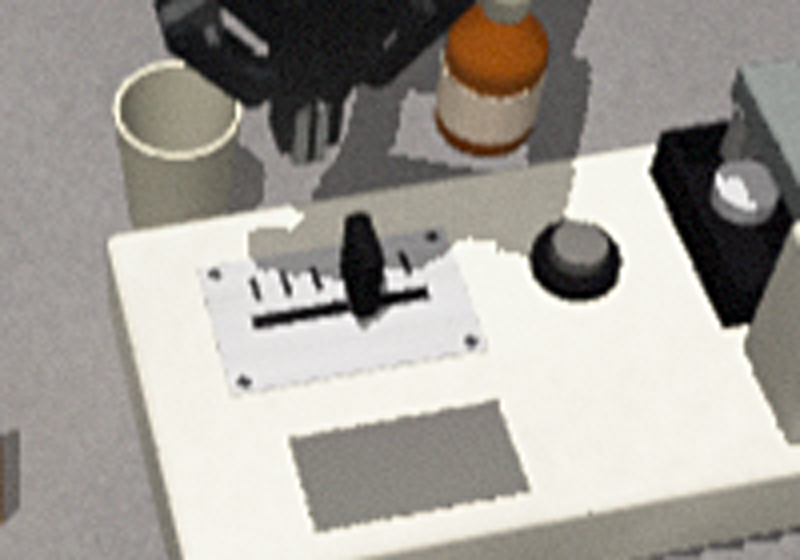

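Request:
play_rows([
  [[0,0,0],[0,0,-0.182]],
  [[0,0,0],[0,0,-0.182]],
  [[0,0,0],[0,0,-0.182]],
  [[0,0,0],[0,0,-0.182]],
  [[0,0,0],[0,0,-0.182]],
  [[0,0,0],[0,0,-0.182]],
  [[0,0,0],[0,0,-0.182]],
  [[0,0,0],[0,0,-0.182]],
  [[0,0,0],[0,0,-0.182]],
  [[0,0,0],[0,0,-0.182]],
  [[0,0,0],[0,0,-0.18]],
  [[-0.0005,-0.0388,0],[0,0,0]],
  [[-0.0005,-0.0388,0],[0,0,0]],
  [[-0.0005,-0.0388,0],[0,0,0]],
  [[-0.0005,-0.0388,0],[0,0,0]],
  [[-0.0005,-0.0388,0],[0,0,0]],
  [[0,0,0],[0,0,0]],
  [[0,0,0],[0,0,0]],
])

```text
time_s: 13.45
eef_pos: [518.9, 97.4, 199.4]
ee_rot: [0.0, 0.997, 0.073, -0.001]
force: [-0.3, -0.4, 0.0]
grip_width: -0.0
```

Request:
play_rows([
  [[0,0,0.028],[0,0,0]],
  [[0,0,0.028],[0,0,0]],
  [[0,0,0.028],[0,0,0]],
  [[0,0,0.028],[0,0,0]],
  [[0,0,0.014],[0,0,0]],
  [[0,0,0],[0,0,0]],
  [[0,0,0],[0,0,0]],
])

```text
time_s: 14.15
eef_pos: [519.6, 96.9, 106.4]
ee_rot: [0.0, 0.997, 0.072, 0.0]
force: [-0.4, -0.1, 1.2]
grip_width: 0.002
```

```bash
python3 - <<'E'
from h import *;import cv2
st()
im=cams.capture('scene')[100:240,270:450];cv2.imwrite('pics/s7.png',cv2.resize(cv2.cvtColor(im,cv2.COLOR_RGB2BGR),None,fx=4,fy=4,interpolation=cv2.INTER_CUBIC))
E
```

```text
t 14.15 slicer xyz [-30.73  50.34 106.37] F sl [-0.36 -0.03  1.23] toolx ang 8.310663363099968 tz [ 0. -0. -1.] grip 0.0024229060716117416
```

View pics/s7.png

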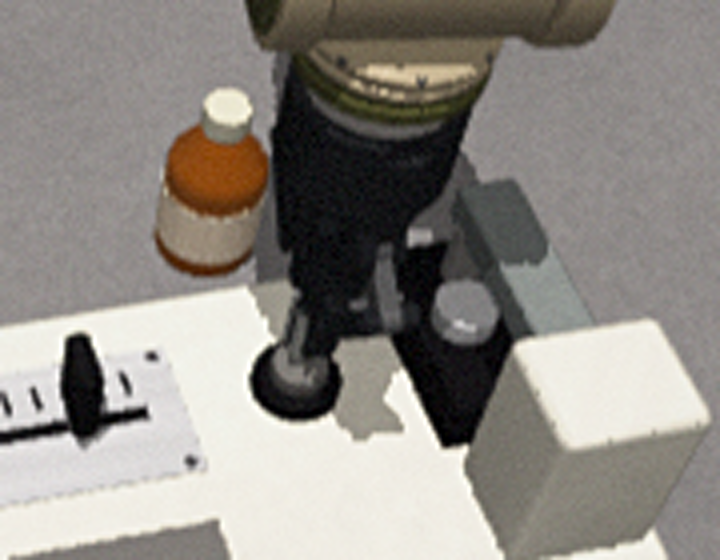

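Request:
play_rows([
  [[0,0,0.005],[0,0,0]],
  [[0,0,0.005],[0,0,0]],
  [[0,0,0.003],[0,0,0]],
  [[0,0,0],[0,0,0]],
  [[0,0,0],[0,0,0]],
])

```text
time_s: 14.7
eef_pos: [519.2, 97.4, 96.2]
ee_rot: [0.0, 0.997, 0.073, 0.0]
force: [-0.2, -0.2, 1.8]
grip_width: 0.0
```

Request:
play_rows([
  [[0,0,0.002],[0,0,0]],
  [[0,0,0.002],[0,0,0]],
  [[0,0,0],[0,0,0]],
])

```text
time_s: 15.0
eef_pos: [519.3, 97.4, 93.1]
ee_rot: [-0.0, 0.997, 0.073, 0.0]
force: [-0.2, 0.1, 4.5]
grip_width: -0.001
```

Request:
play_rows([
  [[0,0,0.002],[0,0,0]],
  [[0,0,0],[0,0,0]],
  [[0,0,0],[0,0,0]],
])

```text
time_s: 15.3
eef_pos: [519.3, 97.4, 91.7]
ee_rot: [-0.0, 0.997, 0.073, 0.0]
force: [-1.3, -0.1, 4.6]
grip_width: -0.004
```

Request:
play_rows([
  [[0,0,0.002],[0,0,0]],
  [[0,0,0],[0,0,0]],
  [[0,0,0],[0,0,0]],
])

```text
time_s: 15.6
eef_pos: [519.3, 97.4, 90.9]
ee_rot: [0.0, 0.997, 0.073, 0.0]
force: [-4.2, -0.3, 13.0]
grip_width: -0.002
```

Request:
play_rows([
  [[0,0,0.001],[0,0,0]],
  [[0,0,0],[0,0,0]],
  [[0,0,0],[0,0,0]],
])

```text
time_s: 15.9
eef_pos: [519.4, 97.4, 90.8]
ee_rot: [0.0, 0.997, 0.073, 0.0]
force: [-7.1, -0.4, 18.1]
grip_width: -0.0
```

```bash
python3 - <<'E'
from h import *;import cv2
st()
im=cams.capture('scene')[160:220,310:390];cv2.imwrite('pics/s8.png',cv2.resize(cv2.cvtColor(im,cv2.COLOR_RGB2BGR),None,fx=8,fy=8,interpolation=cv2.INTER_CUBIC))
E
```

```text
t 15.9 slicer xyz [-30.91  50.87  90.81] F sl [-7.13  0.6  18.14] toolx ang 8.359355429406191 tz [ 0. -0. -1.] grip -0.00028588792427556393
```

View pics/s8.png

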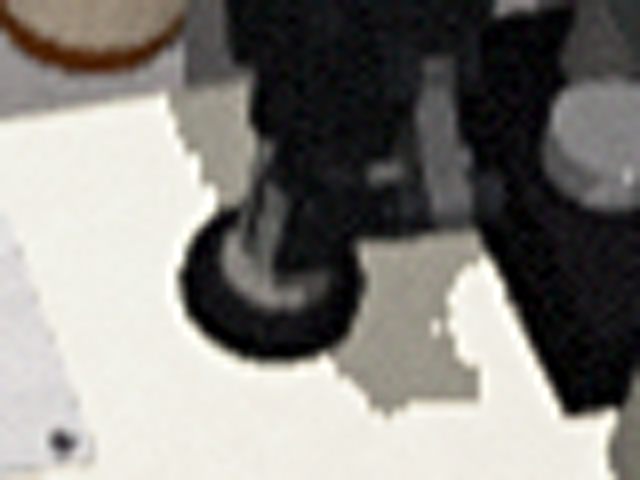

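The grey button rim shows all round the fingertip at about (270,275), and the press stopped hard after about 6 mm, so the button is fully down. Releasing it now.

Request:
play_rows([
  [[0,0,-0.004],[0,0,0]],
  [[0,0,-0.008],[0,0,0]],
  [[0,0,-0.02],[0,0,0]],
  [[0,0,-0.03],[0,0,0]],
  [[0,0,-0.03],[0,0,0]],
  [[0,0,-0.03],[0,0,0]],
  [[0,0,-0.03],[0,0,0]],
  [[0,0,-0.03],[0,0,0]],
  [[0,0,0],[0,0,0]],
  [[0,0,0],[0,0,0]],
  [[0,0,0],[0,0,0]],
])

```text
time_s: 17.05
eef_pos: [518.7, 97.4, 224.5]
ee_rot: [-0.0, 0.997, 0.073, -0.001]
force: [-0.1, 0.8, 0.5]
grip_width: -0.004
```

```bash
python3 - <<'E'
from h import *;import cv2
st()
im=cams.capture('scene')[110:270,200:400];cv2.imwrite('pics/s9.png',cv2.resize(cv2.cvtColor(im,cv2.COLOR_RGB2BGR),None,fx=3.7,fy=3.7,interpolation=cv2.INTER_CUBIC))
for t in ['lever_handle','start_top','bottle','beaker','carton']: print(t,cams.tip_of('scene',t)[:1])
E
```

```text
t 17.05 slicer xyz [-31.61  50.93 224.48] F sl [0.04 0.78 0.52] toolx ang 8.34086760170872 tz [-0.  0. -1.] grip -0.004114360497730094
lever_handle [{'pixel': [290.7, 196.9], 'p': 0.58}]
start_top [{'pixel': [345.0, 190.3], 'p': 0.55}]
bottle [{'pixel': [316.8, 158.6], 'p': 0.67}]
beaker [{'pixel': [244.7, 184.4], 'p': 0.77}]
carton [{'pixel': [182.1, 251.3], 'p': 0.67}]
```

View pics/s9.png

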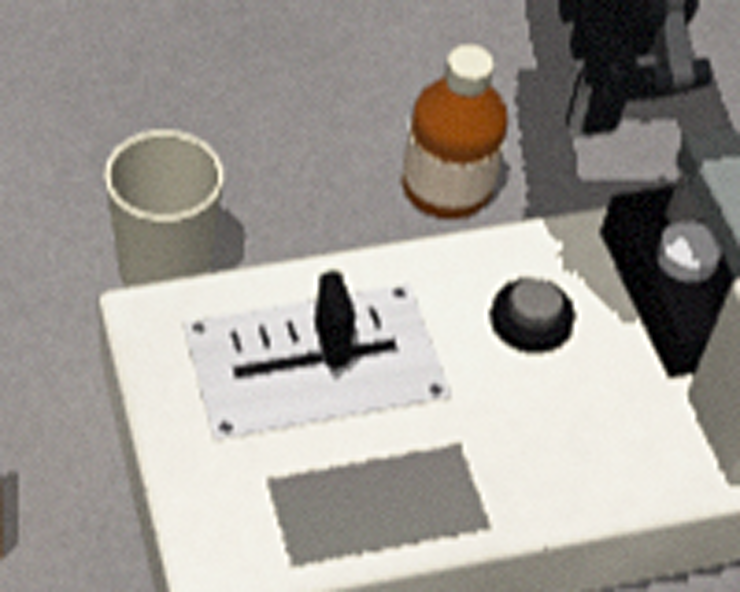

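```bash
python3 -c "
from rig import ctrl
print(ctrl.finish_job())"
```

```text
the job is handed in; nothing more can be done
None
```

The lever is in its third notch and the start button has been pressed fully down and released. I handed the job in at about 17 s of the 72 s allowed.

- **Lever:** I pushed it with the outside of the shut fingers, one click at a time. Each click peaked at about 5 N, then dropped off as the lever snapped ahead. It rested at least 0.5 s in each notch. In the last picture the handle is at column 290.7, and the third notch was predicted at 290.7. Ticks 0 to 2 and 5 show, which fits.
- **Start button:** The fingertip met it at about z = 97 mm and hit a hard stop at about 91 mm, matching the 6 mm travel. The force was about 5 N just before the stop, and I pressed on to 18 N to be sure. After I lifted off, the button was seen back at its raised position.
- **Surroundings:** In the last picture the bottle and beaker stand where they were. For the carton, which is mostly outside that crop, I have only the network's reading. All three readings are within a few pixels of the first ones; the largest shift is the bottle's, about 5 px. The robot touched nothing at the end.

One check disagreed. My first camera estimate put the button top at z = 89 mm, about 8 mm below where the finger met it. I relied on the measured force for the press.

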